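# Unbolt the rivet press and work its treadle

### The job

The treadle of the small bench rivet press is locked by a barrel bolt. Lift the bolt's handle out of its notch, slide the bolt out from under the treadle and let the handle drop fully into the second notch; then press the treadle down to its stop, pause there a moment, and let it spring back up. Leave the bolt parked in the second notch and leave the loose parts on the bench where they are.

Things in the scene. Friction and masses are not known exactly. Their poses are not given: they have to be found in the camera images.
- press: Grey rivet press on a dark plate, fixed. Origin on the bench surface; z up, -x side roughly faces the robot. In its axes, mm: plate x -130..130, y -165..125, 12 thick; column, head and ram at x 56..92, y 39..121, up to z 160. A 14 mm round bolt lies level along y, axis at x -50, z 50, in two bearing blocks (y -9 and -150, top z 68). Treadle at y 23..97..
- notch_locked (a point): Middle of the first notch at bolt-axis height, (-68, -50, 50) mm in the press's axes. It is cut 13 mm wide and 13 mm deep, open-topped, into a steel guide rail that runs along the bolt on its -x side (x -71..-66, y -150..-5, top edge z 57 mm). The handle lies in it at the start.
- notch_parked (a point): Middle of the second, equal notch in the same rail, 60 mm along the press's -y from the first: (-68, -110, 50) mm. With the handle here the bolt's tip is clear of the treadle and its rear end reaches y -205 mm.
- knob (a point): Centre of the 20 mm steel ball on the bolt's handle, a straight 9 mm stem; ball centre 55 mm from the bolt's axis. Locked, it lies level towards the press's -x, at (-105, -50, 50) mm in its axes. It moves along the bolt by bolt_slide and round it by bolt_turn. Plate below it is bare; pinch from above, fingers closing along the press's y.
- bolt_slide (a joint): Travel of the bolt in m along the press's -y direction: 0 = locked (tip under the treadle), 0.060 = drawn out with the handle at the middle of the second notch, end stop at 0.063. The stem has 2 mm play either way in a notch. Sliding takes about 1.2 N.
- bolt_turn (a joint): Angle of the bolt's handle in rad: 0 = level, lying in a notch; it grows as the knob is lifted (pi/2 would be straight up; stop at 1.3). The stem clears the rail top at about 0.55. The knob is heavy enough to fall by itself: over a notch to 0, elsewhere to rest on the rail at about 0.5.
- treadle (a joint): Angle of the treadle in rad: 0 = up at rest, 0.25 = down at its stop; it returns by spring. It is blocked by the bolt (at about 0.03) until the bolt is drawn out.
- treadle_pad (a point): Where to press: top of the ribbed black pad on the treadle, an aluminium plate 74 x 115 mm hinged along y at press x 30, z 47 mm, rising towards the robot side by 0.2 rad at rest. The point is 87 mm (level) from the hinge, at (-57, 60, 72) mm in the press's axes at rest, and sinks 23 mm to the stop. Pressing straight down there takes about 4 N at first, 10 N near the stop.
- relay_can: Loose grey relay can on a black foot, 40 x 40 mm, 54 mm tall, standing; origin under its centre. A bystander.
- spacer: Loose white ceramic ring spacer, 36 mm diameter, 24 mm tall; origin under its centre. A bystander.
- busbar_a: Loose flat copper busbar, 20 x 110 x 6 mm, long along its y, two holes; origin under its centre. A bystander.
- busbar_b: A second busbar like busbar_a. A bystander.

How it is judged (in metres and radians):
On the way, in this order (a step that is already met when the one before it is completed fails the run):
1. the handle is lifted out of the first notch, the bolt not yet drawn (value of joint bolt_turn above 0.45 rad and value of joint bolt_slide below 0.02 m), for 0.05 s.
2. the bolt is drawn out and its handle lies down in the second notch (value of joint bolt_slide above 0.054 m and value of joint bolt_turn below 0.25 rad), for 0.2 s.
3. the treadle is pressed down to its stop (value of joint treadle above 0.225 rad), for 0.2 s.
At the end, for the whole second after the job is handed in: The bolt is drawn out (bolt_slide over 0.054 m) with its handle down in the second notch (bolt_turn under 0.25 rad), the treadle is back up (under 0.03 rad), and the relay can, the spacer and both busbars lie within 30 mm of where they were (all of step 2 and value of joint treadle below 0.03 rad and distance of each of relay_can, spacer, busbar_a, busbar_b from where it was at the start of the episode below 0.03 m); the robot touches nothing.
It fails at once if a loose part on the bench is pushed more than 30 mm (distance of any of relay_can, spacer, busbar_a, busbar_b from where it was at the start of the episode above 0.03 m).
It also fails if it takes over 51 s, if anything falls off the work surface, if the arm or the gripper's body presses on something with over 40 N, if the wrist force passes 120 N, or if a joint passes its speed limit or range.

### The arm

A 7-joint arm with a two-finger parallel gripper is mounted at the origin on the work surface. World frame = base frame: x ahead of the robot, y to its left, z up, the work surface at z = 0. Lengths are in mm, angles in rad, forces in N, time in s.
With the tool pointing down it reaches from about 425 to 1025 mm from the base axis. Payload 3.6 kg.
Tool frame: the origin (TCP) lies where the fingers leave the gripper's body, on its centre line; the fingertips stand r.tip_reach ahead of it and the grasp point (between the pads) lies 54 mm ahead of it (r.tip_reach is the distance from the TCP to the fingertips, in mm); z points along the fingers, y is the line along which they close (so a half turn about z gives the same grasp; the last joint's range is limited). The gripper opens to 85 mm and grips with 20 to 120 N. Pads are 22 mm wide; open, the fingers measure 114 mm over their backs; the gripper's body (76 mm by 85 mm) begins 54 mm behind the grasp point. The pads swing forward as they close: fully open they stand 13 mm farther back than shut.
Start: joints at [-0.093, 0.591, 0.048, 1.609, -0.033, 0.943, -0.034], TCP at [725.003, 0.005, 303.902] pointing down, gripper open.
Joint ranges: [-2.69, 2.69], [-0.47, 2.24], [-1.27, 1.36], [0.19, 2.51], [-1.53, 4.68], [0.08, 2.07], [-3.09, 3.09]. Speed limits (rad/s): [2.57, 2.57, 3.14, 3.14, 3.14, 3.14, 3.14].

### API

Orientations are given as a 3x3 rotation matrix whose columns are the frame's x, y, z axes.
In Python, from plant import monitor, grab_frame, camera_params, finish_job, find_in, regions_of, place_of, r gives the robot as it stands.
- The arm moves only by the tool drive_tool, never from a script. Its argument "moves" is a list of rows, each a list of 2 entries, a list of its own where there are three numbers: the shift along the tool's x, y, z normalised to -1 to 1, where 1 is 100 mm, then the turn about the tool's z normalised to -1 to 1, where 1 is 60 degrees. A call has 1 to 10 rows; each row is the pose to reach, as a shift and turn from the pose commanded when the call began, along the tool's axes at that moment; what a row does not reach only later rows make up. A row lasts 1/12 s, in which the tool goes at most 41.7 mm and 7.16 degrees, less where a joint would pass 70% of its speed; a pose out of reach is approached as far as the arm can. A call with a number of a shift or a turn outside -1 to 1 is refused whole. A call with a gripper value outside its range is refused whole. "fingers" is the opening, from 0 (shut) to 1 (fully open), set as the call begins (left out, the last holds). The fingers move at their own pace and stop on an object; "newtons" is the grip in N (left out, the last holds). Time passes only in rows, so rows that repeat a pose let the fingers close. It gives the time, the measured TCP pose, the force, the opening and the grip force at its end, in the units of the state.
- monitor.state(): the state, without advancing time (a new reading comes with each control period).
- grab_frame(name): name is "scene" or "side" or "wrist"; returns (picture, depth): 384x512x3 uint8, red, green, blue; 384x512 float32, mm along the optical axis (not along the pixel's ray), 0 where there is no reading.
- camera_params(name): a dict with "fx", "fy", "cx", "cy" (pixels), "world_to_cam" (4x4, takes a point from world to camera coordinates); the wrist camera has in their place "tool_from_camera" (4x4, takes a point from camera to tool coordinates, whose origin is the TCP and whose axes are the flange's). Camera axes: x right, y up, looking along -z (the intrinsics and any distortion apply to the point x, -y, -z); pixel columns grow to the right and rows downward; lengths in mm; the calibration is good to about 2 mm. A picture is of the moment at which its call begins: read the wrist's pose just before it. camera_params takes no time and is no camera call.
- finish_job(): hands the job in; it is judged then, once.
Trained networks look in the newest picture that a camera, given by its name, has taken for a name from the list of things; names that differ only in an ending like _2 or _b are one class to them, and where a whole thing is asked for, a point or a joint stands for the part that bears it (a point fixed in the world has none). Each returns a list of dicts, best first, with "p" (0 to 1); they miss things now and then, are a little off and sometimes report something else, mostly with a low value. They report only what shows in the picture. A call takes as long as a camera call.
- find_in(camera, name): "box" ([left, top, right, bottom] in pixels, round what is visible of it).
- regions_of(camera, name): "pixels" (384x512 bool, what is visible of it) and "box" ([left, top, right, bottom] in pixels, round what is visible of it).
- place_of(camera, name): "point" ([row, column] in pixels: a listed point, or the origin of a listed thing).
The state is a dict: "clock": time; "joint_pos": joint angles; "dq": joint speeds; "tau": joint torques, N m; "eef_pos": TCP position; "tcp_rot": TCP orientation; "contact_force": force on the tool from outside, world axes, zero at the start; "wrist_torque": the same for the moment, N m; "grip_width": finger opening in mm; "gripper_force": force on a finger pad.
Only numpy, scipy, OpenCV 4.12 (cv2) and the standard library are available. Lean on these libraries where they do the work, as an engineer would, in place of code of your own. Each camera call takes 0.05 s, during which the arm holds its last target. There are 200 camera calls.

## Working session

There is one attempt and no reset: what is moved stays moved. The work goes in short steps, Python scripts to look and compute and a tool call to move; the robot and the scene stay as the last step left them, time stands still between calls to the robot, and variables do not carry over. Pictures are saved under pics/ and viewed, at most 10 in all, crops included, and the job is handed in when it is done.

Besides the shell and the picture viewer there is one more tool, called after "Call:" by a JSON object that holds its "api" and its "payload". drive_tool: Moves the arm, as the interface text tells. Scaled input: -1 to 1 covers 100 mm each way for a shift and 60 degrees each way for a turn. Its arguments: {"type":"object","properties":{"moves":{"type":"array","items":{"type":"array"}},"fingers":{"type":"number"},"newtons":{"type":"number"}},"required":["moves"]}

```bash
mkdir -p pics; ls
cat > h.py <<'E'
import numpy as np, cv2
from plant import monitor, grab_frame, camera_params, finish_job, find_in, regions_of, place_of, r
def world(cam,pts,depth,state=None,d=None):
    p=camera_params(cam); out=[]
    for row,col in pts:
        z=d
        if z is None:
            a=depth[int(row)-1:int(row)+2,int(col)-1:int(col)+2]; a=a[a>0]; z=np.median(a) if len(a) else np.nan
        c=np.array([(col-p['cx'])/p['fx']*z,-(row-p['cy'])/p['fy']*z,-z,1])
        if 'world_to_cam' in p: w=np.linalg.inv(np.array(p['world_to_cam']))@c
        else:
            t=np.array(p['tool_from_camera'])@c; w=np.array(state['tcp_rot'])@t[:3]+np.array(state['eef_pos'])
        out.append(w[:3])
    return np.array(out)
E
python3 - <<'E'
from h import *
np.set_printoptions(precision=1,suppress=True)
s=monitor.state(); print(s['clock'],s['tcp_rot'],r.tip_reach)
ims=[]
for c in ['scene','side','wrist']:
    s=monitor.state()
    im,d=grab_frame(c); ims.append(im); p=camera_params(c)
    print(c,{k:v for k,v in p.items() if np.ndim(v)==0})
    for n in ['press','knob','notch_locked','notch_parked','treadle_pad','relay_can','spacer','busbar_a']:
        for q in place_of(c,n)[:2]:
            print(n,round(q['p'],2),np.array(q['point']),world(c,[q['point']],d,s)[0])
cv2.imwrite('pics/a.png',ims[0][:,:,::-1]);cv2.imwrite('pics/b.png',np.hstack(ims[1:])[:, :, ::-1][:, ::1])
cv2.imwrite('pics/b.png',cv2.resize(np.hstack(ims[1:])[:,:,::-1],(800,300)))
E
```

```text
pics
0.0 [[-0.  1. -0.]
 [ 1.  0. -0.]
 [-0. -0. -1.]] 72.6
scene {'fx': 380.9814412949055, 'fy': 380.9814412949055, 'cx': 257.4762956922536, 'cy': 190.12253392441943}
press 0.85 [226.3 256.8] [608.6  12.2   9.4]
notch_locked 0.77 [204.7 214.6] [539.  -44.6  50.8]
notch_parked 0.94 [224.5 199. ] [564.7 -96.9  43.1]
treadle_pad 0.8 [177.  251.7] [530.1  57.   72.2]
spacer 0.86 [302.3 185.5] [ 698.5 -199.7   23.3]
busbar_a 0.7 [194.5 210.4] [447.5  -5.8   2.2]
busbar_a 0.57 [171.3 269.7] [457.9 162.4   3.5]
side {'fx': 424.89957033455, 'fy': 424.89957033455, 'cx': 249.4554814095495, 'cy': 185.08691087409701}
press 0.72 [212.3 248.9] [592.8   6.7  11.7]
knob 0.48 [228.3 219.5] [506.2 -55.7  54.6]
notch_locked 0.67 [223.1 239.8] [550.9 -57.6  55.8]
notch_parked 0.78 [239.  254.2] [ 564.5 -110.8   56.7]
relay_can 0.92 [160.7 205.7] [548.2 232.6   8.5]
spacer 0.78 [268.5 322.3] [ 675.8 -204.6   24. ]
busbar_a 0.59 [187.  177.9] [455.9 159.2   5.2]
busbar_a 0.54 [230.  184.1] [438.4   9.6   7.1]
wrist {'fx': 287.7344912036014, 'fy': 287.7344912036014, 'cx': 257.6056289730559, 'cy': 193.2706248721162}
press 0.61 [152.  160.9] [601.9  21.7  12.3]
knob 0.56 [219.1  80.8] [516.4 -51.   57.2]
notch_locked 0.58 [215.2 106.6] [545.9 -47.1  54.9]
notch_parked 0.58 [258.  128.8] [667.7   6.4 262.2]
treadle_pad 0.71 [115.   62.6] [526.1  66.4  73. ]
spacer 0.77 [293.  231.2] [ 685.1 -180.6   12.1]
busbar_a 0.87 [20.8 30.2] [463.8 170.4   6.1]
busbar_a 0.72 [164.5  38.4] [440.7   5.1   6.6]
```

View pics/a.png

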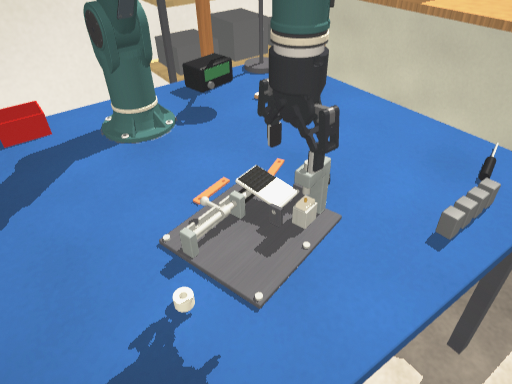

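View pics/b.png

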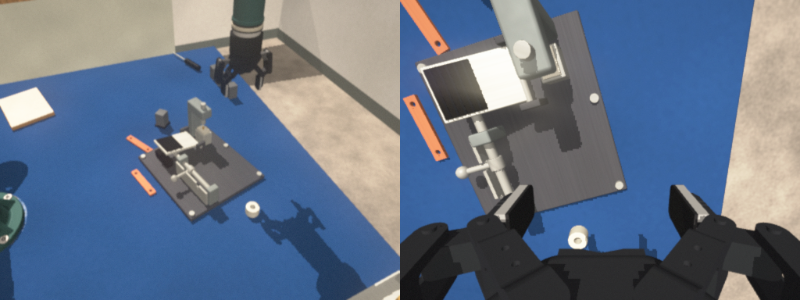

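The scene view shows the plate with the bolt and knob at about (205,200), the treadle's black pad at about (262,180), busbars on the robot side, and the spacer at (183,299). The wrist view shows the knob at about (81,219) in full-frame pixels. Next I'll fit the press pose from the plate.

```bash
cat > cloud.py <<'E'
from h import *
def cloud(c):
    s=monitor.state(); im,d=grab_frame(c); p=camera_params(c)
    v,u=np.nonzero(d>0); z=d[v,u]
    C=np.stack([(u-p['cx'])/p['fx']*z,-(v-p['cy'])/p['fy']*z,-z,0*z+1])
    if 'world_to_cam' in p: W=(np.linalg.inv(np.array(p['world_to_cam']))@C)[:3].T
    else: W=(np.array(p['tool_from_camera'])@C)[:3].T@np.array(s['tcp_rot']).T+np.array(s['eef_pos'])
    return W,im[v,u],im,d
E
python3 - <<'E'
from cloud import *
np.set_printoptions(precision=1,suppress=True)
for c in ['scene','side','wrist']:
    W,col,im,d=cloud(c)
    near=(abs(W[:,0]-608)<220)&(abs(W[:,1]-10)<230)
    print(c,'bench z',np.median(W[near&(col[:,2]>col[:,0]*2.+20.)][:,2]))
    sat=col.max(1).astype(int)-col.min(1)
    m=near&(W[:,2]>6)&(W[:,2]<17)&(sat<40)&(col.max(1)<120)
    P=W[m]; 
    # keep largest dense set
    g=np.zeros((500,500),np.uint8); ij=((P[:,:2]-[358,-240])).astype(int); g[ij[:,0].clip(0,499),ij[:,1].clip(0,499)]=255
    g=cv2.morphologyEx(g,cv2.MORPH_CLOSE,np.ones((7,7))); g=cv2.morphologyEx(g,cv2.MORPH_OPEN,np.ones((5,5)))
    n,l,st,_=cv2.connectedComponentsWithStats(g); k=1+st[1:,4].argmax()
    q=np.argwhere(l==k).astype(np.float32)+[358,-240]
    (cx,cy),(w,h),a=cv2.minAreaRect(q.astype(np.float32)); print('rect',cx,cy,w,h,a,'z',np.median(P[:,2]))
    # knob & pad, bolt
    for n in ['knob','treadle']:
        for R in regions_of(c,n)[:1]:
            mm=R['pixels']&(d>0); idx=np.zeros(d.shape,int)-1; idx[d>0]=np.arange((d>0).sum())
            Q=W[idx[mm]]; print(n,round(R['p'],2),R['box'],len(Q),'min',Q.min(0),'max',Q.max(0),'med',np.median(Q,0))
E
```

```text
scene bench z -0.744050524821148
rect 608.0306396484375 19.370079040527344 155.5300750732422 118.73997497558594 7.224316120147705 z 11.062601063592865
knob 0.59 [199.7, 197.8, 226.6, 217.7] 225 min [460.7 -64.9  -3. ] max [580.  -11.   61.4] med [552.4 -47.4  53.7]
treadle 0.74 [233.4, 168.8, 295.0, 204.4] 1237 min [460.6  22.7   0.2] max [617.8 161.3  77.1] med [562.4  68.   62.1]
side bench z 0.468627960735148
rect 610.1975708007812 -18.287612915039062 260.5764465332031 250.18603515625 15.792403221130371 z 12.344186815348507
knob 0.79 [215.4, 210.7, 249.1, 231.8] 204 min [503.7 -66.8  11.6] max [574.9  -7.1  63.7] med [542.5 -49.8  55.4]
treadle 0.66 [195.0, 167.6, 249.8, 196.9] 976 min [496.2  21.3  -2.2] max [615.4 183.2  78.3] med [554.4  66.5  66.3]
wrist bench z 0.5684206752159184
rect 635.6195068359375 11.218887329101562 193.80007934570312 288.5230712890625 15.89952278137207 z 12.52253686620395
knob 0.91 [70.6, 197.9, 136.1, 230.1] 809 min [463.  -84.6  -0.2] max [576.9 -29.   63. ] med [545.1 -46.5  55.9]
treadle 0.95 [24.2, 59.5, 164.2, 157.8] 8492 min [461.3  18.1  11.6] max [639.4 127.9 145.1] med [555.3  73.3  65.9]
```

Run:
```python
from cloud import *
np.set_printoptions(precision=1,suppress=True)
a=np.deg2rad(15.85); R=np.array([[np.cos(a),-np.sin(a)],[np.sin(a),np.cos(a)]])
for c in ['side','wrist','scene']:
    W,col,im,d=cloud(c); L=W[:,:2]@R; z=W[:,2]
    sat=col.max(1).astype(int)-col.min(1)
    L0=np.array([608,10])@R
    near=(abs(L-L0)<[170,200]).all(1)
    m=near&(z>6)&(z<17)&(sat<40)&(col.max(1)<120)
    for k in (0,1):
        h,e=np.histogram(L[m][:,k]-L0[k],np.arange(-180,180,2)); t=np.median(h[h>5])*.4; i=np.nonzero(h>t)[0]; print(c,'xy'[k],e[i[0]],e[i[-1]+1])
    # relative to guess origin: ball and column/bearings
    D=L-L0
    b=(abs(D-[-105,-50])<[25,30]).all(1)&(z>40)&(z<75)&(D[:,0]<-88)
    B=np.c_[D[b],z[b]]; print('ball pts',len(B),B.min(0),B.max(0),B.mean(0))
    if len(B)>10:
        from scipy.optimize import least_squares
        f=least_squares(lambda p:np.linalg.norm(B-p,axis=1)-10,B.mean(0)-[0,0,5],loss='soft_l1'); print('  fit',f.x,'cost',f.cost/len(B))
    for lo,hi in ((-170,-120),(-30,15)):
        b=(D[:,0]>-75)&(D[:,0]<-25)&(D[:,1]>lo)&(D[:,1]<hi)&(z>60)&(z<72); B=np.c_[D[b],z[b]]
        if len(B): print(' bearing',len(B),B.min(0),B.max(0),np.median(B,0))
    b=near&(z>140)&(z<175)&(abs(D[:,0]-74)<60)&(abs(D[:,1]-80)<60)
    if b.sum(): print(' head',D[b].min(0),D[b].max(0),np.percentile(z[b],[5,95]))
```

```text
side x -136 124
side y -152 72
ball pts 94 [-119.   -46.6   42.5] [-88.4 -31.   62.3] [-107.   -40.    54.7]
  fit [-107.6  -36.6   50.7] cost 1.301307920668327
 bearing 125 [ -69.5 -146.    60.2] [ -41.2 -128.1   70.3] [ -56.9 -138.4   67.9]
 bearing 107 [-70.8 -29.1  60. ] [-40.5  14.2  71.1] [-56.2   0.9  67.7]
 head [50.  51.2] [ 87.6 135.1] [141.5 159.9]
wrist x -134 124
wrist y -150 138
ball pts 307 [-117.2  -45.8   47. ] [-88.1 -26.7  61.9] [-104.4  -35.5   55.9]
  fit [-108.7  -36.5   50.1] cost 1.4399185204538636
 bearing 501 [-70.6 -29.7  60.1] [-40.2  14.4  70.4] [-53.4   5.4  68. ]
 head [49.8 53.3] [ 86.2 125.2] [143.1 160.5]
scene x -122 128
scene y -152 114
ball pts 79 [-114.6  -46.8   43.7] [-89.4 -30.5  59.8] [-102.9  -40.5   53.5]
  fit [-106.6  -36.9   49.3] cost 0.9857950742322369
 bearing 140 [ -67.2 -146.2   60.2] [ -36.8 -127.5   69.2] [ -50.3 -138.8   66.6]
 bearing 105 [-66.8 -29.5  60.1] [-37.4  13.4  68.6] [-49.8   1.8  66.4]
 head [53.6 51.1] [ 89.1 133.7] [140.6 158.7]
```

Call:
{"api": "drive_tool", "payload": {"moves": [[[-0.28,-0.5,0],0.6],[[-0.55,-1,0],1],[[-0.55,-1,0],1],[[-0.55,-1,0],1],[[-0.55,-1,0],1],[[-0.55,-1,0],1],[[-0.55,-1,0],1],[[-0.55,-1,0],1],[[-0.55,-1,0],1],[[-0.55,-1,0],1]], "fingers": 0.6}}

```text
clock: 2.78
eef_pos: [625.1, -54.7, 304.0]
tcp_rot: [[0.866, 0.5, 0.0], [0.5, -0.866, -0.0], [-0.0, 0.0, -1.0]]
contact_force: [-0.0, -0.1, -0.4]
grip_width: 51.4
gripper_force: 0.0
```

Call:
{"api": "drive_tool", "payload": {"moves": [[[-0.35,-0.2,0.2],0.1],[[-0.7,-0.4,0.4],0.236],[[-0.97,-0.56,0.7],0.236],[[-0.97,-0.56,0.7],0.236],[[-0.97,-0.56,0.7],0.236],[[-0.97,-0.56,0.7],0.236]]}}

```text
clock: 3.28
eef_pos: [514.0, -55.0, 234.3]
tcp_rot: [[0.962, 0.274, 0.001], [0.274, -0.962, -0.0], [0.001, 0.0, -1.0]]
contact_force: [0.7, 0.0, 0.7]
grip_width: 51.1
gripper_force: 0.0
```

```bash
cat > look.py <<'E'
from cloud import *
from scipy.optimize import least_squares
np.set_printoptions(precision=1,suppress=True)
a=np.deg2rad(15.85); R=np.array([[np.cos(a),-np.sin(a)],[np.sin(a),np.cos(a)]]); O=np.array([600.6,21.4])
def ball(c,xy,zc=50):
    W,col,im,d=cloud(c); D=(W[:,:2]-O)@R; z=W[:,2]
    b=(abs(D-xy)<[16,18]).all(1)&(abs(z-zc)<18); B=np.c_[D[b],z[b]]
    if len(B)<15: print(c,'few',len(B)); return im
    f=least_squares(lambda p:np.linalg.norm(B-p,axis=1)-10,B.mean(0)-[0,0,5],loss='soft_l1'); print(c,len(B),'ball in press axes',f.x)
    return im
E
python3 - <<'E'
from look import *
s=monitor.state(); t=np.array(s['eef_pos']); print(s['clock'],t,'tcp in press',(t[:2]-O)@R,np.array(s['tcp_rot']).round(3).tolist())
im=ball('wrist',[-105,-50]); ball('side',[-105,-50]); ball('scene',[-105,-50])
cv2.imwrite('pics/c.png',im[:,:,::-1])
E
```

```text
3.2833 [514.  -55.  234.3] tcp in press [-104.2  -49.9] [[0.962, 0.274, 0.001], [0.274, -0.962, -0.0], [0.001, 0.0, -1.0]]
wrist 451 ball in press axes [-105.7  -49.3   50.5]
side 83 ball in press axes [-104.2  -49.8   50.7]
scene 69 ball in press axes [-103.8  -50.    49.1]
```

View pics/c.png

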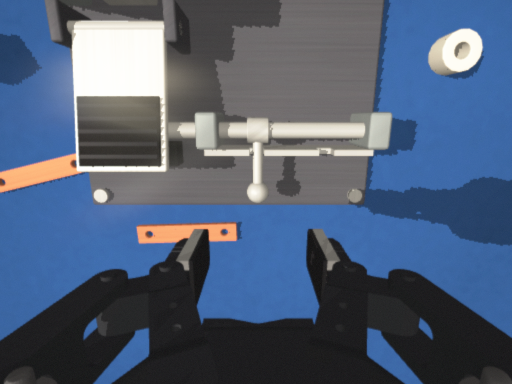

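The wrist view shows the ball at (258,192), centred between the fingers, and the rail's empty second notch at (325,152). All three views put the ball within 1 mm of the expected (-105,-50,50). I'll descend now.

Call:
{"api": "drive_tool", "payload": {"moves": [[[0,0,0.35],0],[[0,0,0.7],0],[[0,0,1],0],[[0,0,1],0]]}}

```text
clock: 3.77
eef_pos: [512.5, -54.6, 130.2]
tcp_rot: [[0.962, 0.274, -0.006], [0.274, -0.962, 0.001], [-0.005, -0.002, -1.0]]
contact_force: [-0.7, 0.9, -0.1]
grip_width: 51.0
gripper_force: 0.0
```

Call:
{"api": "drive_tool", "payload": {"moves": [[[0,0,0.15],0],[[0,0,0.3],0],[[0,0,0.3],0]]}}

```text
clock: 4.02
eef_pos: [514.1, -55.1, 103.5]
tcp_rot: [[0.962, 0.273, -0.0], [0.273, -0.962, 0.0], [0.0, -0.0, -1.0]]
contact_force: [-0.6, -0.1, 0.3]
grip_width: 51.4
gripper_force: 0.0
```

Call:
{"api": "drive_tool", "payload": {"moves": [[[0,0,0],0],[[0,0,0],0],[[0,0,0],0],[[0,0,0],0],[[0,0,0],0],[[0,0,0],0],[[0,0,0],0]], "fingers": 0, "newtons": 30}}

```text
clock: 4.6
eef_pos: [514.2, -55.1, 105.2]
tcp_rot: [[0.962, 0.273, 0.003], [0.273, -0.962, -0.0], [0.003, 0.001, -1.0]]
contact_force: [1.1, -0.5, 7.1]
grip_width: 17.7
gripper_force: 29.3
```

Call:
{"api": "drive_tool", "payload": {"moves": [[[0.01,0,-0.11],0],[[0.043,0,-0.214],0],[[0.08,0,-0.29],0],[[0.11,0,-0.335],0],[[0.148,0,-0.375],0],[[0.148,0,-0.375],0],[[0.148,0,-0.375],0]]}}

```text
clock: 5.18
eef_pos: [526.5, -51.2, 141.3]
tcp_rot: [[0.962, 0.273, -0.001], [0.273, -0.962, -0.0], [-0.001, -0.0, -1.0]]
contact_force: [-1.3, -1.9, -0.2]
grip_width: 17.9
gripper_force: 29.4
```

Run:
```python
from look import *
s=monitor.state(); t=np.array(s['eef_pos']); print(s['clock'],'tcp in press',(t[:2]-O)@R,t[2],s['grip_width'],s['gripper_force'])
a=ball('side',[-90,-50],87); b=ball('scene',[-90,-50],87)
im=np.hstack([cv2.resize(a[150:270,150:290],None,fx=2.8,fy=2.8),cv2.resize(b[130:250,160:300],None,fx=2.8,fy=2.8)])
cv2.imwrite('pics/d.png',im[:,:,::-1])
```

```text
5.1833 tcp in press [-91.1 -49.6] 141.25798739309184 17.890385472125686 29.37770515680313
side 112 ball in press axes [-98.1 -52.   90.5]
scene 221 ball in press axes [-82.  -49.8  88.5]
```

View pics/d.png

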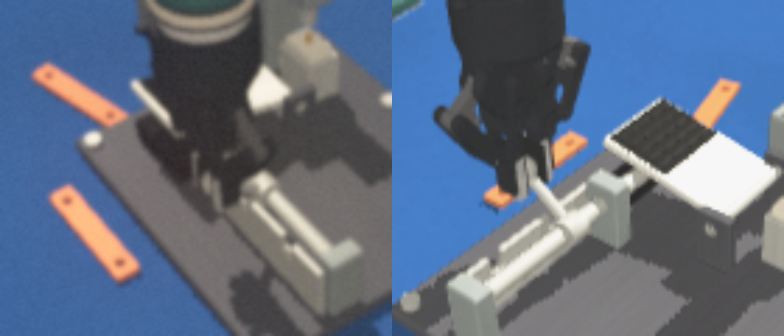

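The handle is up: both crops show the knob between the fingers and the stem clear of the rail. Now I'll slide the bolt 60 mm.

Call:
{"api": "drive_tool", "payload": {"moves": [[[0,0.12,0],0],[[0,0.24,0],0],[[0,0.36,0],0],[[0,0.48,0],0],[[0,0.6,0],0],[[0,0.6,0],0],[[0,0.6,0],0]]}}

```text
clock: 5.87
eef_pos: [543.5, -111.1, 141.4]
tcp_rot: [[0.963, 0.271, 0.0], [0.271, -0.963, -0.002], [-0.0, 0.002, -1.0]]
contact_force: [-4.0, -2.2, 1.3]
grip_width: 17.7
gripper_force: 29.8
```

Call:
{"api": "drive_tool", "payload": {"moves": [[[-0.038,0,0.04],0],[[-0.068,0,0.085],0],[[-0.105,0,0.16],0],[[-0.13,0,0.25],0],[[-0.143,0,0.34],0],[[-0.148,0,0.37],0],[[-0.148,0,0.37],0]]}}

```text
clock: 6.45
eef_pos: [531.4, -112.9, 105.2]
tcp_rot: [[0.962, 0.273, 0.004], [0.273, -0.962, 0.0], [0.004, 0.001, -1.0]]
contact_force: [-2.1, -1.3, 14.9]
grip_width: 17.6
gripper_force: 31.6
```

Run:
```python
from look import *
s=monitor.state(); t=np.array(s['eef_pos']); print(s['clock'],'tcp in press',(t[:2]-O)@R,t[2],s['grip_width'],s['gripper_force'],np.array(s['contact_force']))
```

```text
6.45 tcp in press [-103.2 -110.3] 105.172896353549 17.552340165667896 31.555987000465393 [-2.1 -1.3 14.9]
```

Call:
{"api": "drive_tool", "payload": {"moves": [[[0,0,0],0],[[0,0,0],0],[[0,0,0],0],[[0,0,0],0]], "fingers": 0.55}}

```text
clock: 6.78
eef_pos: [529.3, -112.1, 103.7]
tcp_rot: [[0.962, 0.274, -0.001], [0.274, -0.962, 0.001], [-0.001, -0.001, -1.0]]
contact_force: [-0.4, -0.1, 0.3]
grip_width: 47.1
gripper_force: 0.0
```

Call:
{"api": "drive_tool", "payload": {"moves": [[[0,0,-0.3],0],[[0,0,-0.65],0],[[0,0,-1],0],[[0,0,-1],0]]}}

```text
clock: 7.12
eef_pos: [532.4, -113.6, 209.3]
tcp_rot: [[0.962, 0.273, 0.01], [0.273, -0.962, -0.002], [0.009, 0.004, -1.0]]
contact_force: [-0.1, -0.6, -0.3]
grip_width: 46.9
gripper_force: 0.0
```

Run:
```python
from look import *
s=monitor.state(); t=np.array(s['eef_pos']); print(s['clock'],'tcp in press',(t[:2]-O)@R,t[2])
im=ball('wrist',[-105,-110]); ball('side',[-105,-110]); ball('scene',[-105,-110])
cv2.imwrite('pics/e.png',im[:,:,::-1])
```

```text
7.1167 tcp in press [-102.5 -111.2] 209.34627452951423
wrist 546 ball in press axes [-105.7 -109.9   50.5]
side 91 ball in press axes [-103.9 -110.3   50.9]
scene 78 ball in press axes [-103.9 -110.5   49.1]
```

View pics/e.png

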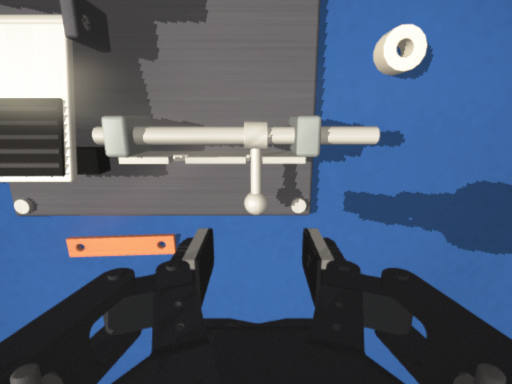

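The ball measures (-105,-110,50) in all three views, and the wrist picture at (255,203) shows the stem lying in the second notch. Next is the treadle.

Call:
{"api": "drive_tool", "payload": {"moves": [[[0.1,-0.3,0],0],[[0.25,-0.7,0],0],[[0.4,-1,0],0],[[0.47,-1,0],0]], "fingers": 0}}

```text
clock: 7.6
eef_pos: [546.1, 5.2, 201.9]
tcp_rot: [[0.959, 0.284, -0.006], [0.284, -0.959, 0.005], [-0.004, -0.006, -1.0]]
contact_force: [0.1, 1.0, -0.3]
grip_width: 0.0
gripper_force: 0.0
```

Call:
{"api": "drive_tool", "payload": {"moves": [[[0,-0.35,0],0],[[0,-0.7,0],0],[[0,-0.7,0],0],[[0,-0.7,0.25],0],[[0,-0.7,0.5],0],[[0,-0.7,0.5],0],[[0,-0.7,0.5],0]]}}

```text
clock: 8.18
eef_pos: [526.5, 63.2, 152.4]
tcp_rot: [[0.962, 0.273, -0.006], [0.273, -0.962, -0.001], [-0.006, -0.001, -1.0]]
contact_force: [-0.2, 0.9, 1.0]
grip_width: 0.3
gripper_force: 0.0
```

Run:
```python
from look import *
s=monitor.state(); t=np.array(s['eef_pos']); print(s['clock'],'tcp in press',(t[:2]-O)@R,t[2],s['grip_width'],s['contact_force'])
W,col,im,d=cloud('wrist'); D=(W[:,:2]-O)@R
for c,q in (('scene',0),('side',0)):
    W,col,im,d=cloud(c); D=(W[:,:2]-O)@R
    for y in (32,40,85,92):
        m=(abs(D-[-57,y])<4).all(1)&(W[:,2]<85); print(c,y,m.sum(),np.median(W[m,2]) if m.any() else None)
```

```text
8.1833 tcp in press [-59.8  60.5] 152.44369276502434 0.305306933416055 [-0.2  0.9  1. ]
scene 32 23 68.37611920321547
scene 40 26 22.92652922727933
scene 85 7 70.44247414825105
scene 92 5 71.61176786285716
side 32 18 68.86636718339975
side 40 6 72.89026503777171
side 85 2 72.86616936100393
side 92 3 71.17645630436311
```

Call:
{"api": "drive_tool", "payload": {"moves": [[[0,0,0.08],0],[[0,0,0.14],0],[[0,0,0.2],0],[[0,0,0.26],0],[[0,0,0.31],0],[[0,0,0.31],0],[[0,0,0.31],0]]}}

```text
clock: 8.92
eef_pos: [526.7, 62.6, 123.4]
tcp_rot: [[0.962, 0.272, -0.003], [0.272, -0.962, -0.0], [-0.003, -0.001, -1.0]]
contact_force: [-3.8, -1.1, 9.3]
grip_width: 0.0
gripper_force: 4.7
```

Force is 9.3 N, so it's near the stop. I'll push a bit further until the force rises clearly.

Call:
{"api": "drive_tool", "payload": {"moves": [[[0,0,0.02],0],[[0,0,0.03],0],[[0,0,0.03],0],[[0,0,0.03],0]]}}

```text
clock: 9.25
eef_pos: [526.6, 62.6, 121.9]
tcp_rot: [[0.962, 0.272, -0.003], [0.272, -0.962, 0.001], [-0.003, -0.001, -1.0]]
contact_force: [-6.0, -2.6, 20.4]
grip_width: -0.0
gripper_force: 10.6
```

The jump to 20 N means it has reached the stop. I'll hold there, then lift away.

Call:
{"api": "drive_tool", "payload": {"moves": [[[0,0,0.01],0],[[0,0,0.01],0],[[0,0,0.01],0],[[0,0,0.01],0],[[0,0,0.01],0],[[0,0,0.01],0]]}}

```text
clock: 9.75
eef_pos: [526.6, 62.5, 121.7]
tcp_rot: [[0.962, 0.272, -0.003], [0.272, -0.962, 0.001], [-0.002, -0.002, -1.0]]
contact_force: [-8.1, -2.2, 27.6]
grip_width: -0.1
gripper_force: 14.2
```

Call:
{"api": "drive_tool", "payload": {"moves": [[[0,0,-0.06],0],[[0,0,-0.12],0],[[0,0,-0.2],0],[[0,0,-0.3],0],[[0,0,-0.6],0],[[0,0,-0.95],0],[[0,0,-0.95],0],[[0,0,-0.95],0]]}}

```text
clock: 10.42
eef_pos: [529.3, 64.1, 216.2]
tcp_rot: [[0.962, 0.274, 0.004], [0.274, -0.962, 0.001], [0.004, 0.0, -1.0]]
contact_force: [-0.3, -0.3, 0.1]
grip_width: -0.1
gripper_force: 0.0
```

Run:
```python
from look import *
s=monitor.state(); t=np.array(s['eef_pos']); print(s['clock'],t,s['contact_force'])
for c in ('wrist','side','scene'):
    im=ball(c,[-105,-110])
    W,col,im2,d=cloud(c); D=(W[:,:2]-O)@R
    for y in (35,60,85):
        m=(abs(D-[-57,y])<4).all(1)&(W[:,2]<85); print(c,y,m.sum(),np.median(W[m,2]) if m.any() else None)
    if c=='scene': cv2.imwrite('pics/f.png',im2[:,:,::-1])
```

```text
10.4167 [529.3  64.1 216.2] [-0.3 -0.3  0.1]
wrist 559 ball in press axes [-105.9 -109.7   50.4]
wrist 35 103 72.06599363397368
wrist 60 101 72.18959571709814
wrist 85 110 72.14914590956857
side 91 ball in press axes [-104.2 -110.2   50.6]
side 35 12 42.41085476256876
side 60 8 72.524786468429
side 85 5 72.77271117971418
scene 79 ball in press axes [-103.2 -110.4   49.4]
scene 35 20 28.81981154304168
scene 60 18 69.52990905345905
scene 85 8 71.91024201849962
```

View pics/f.png

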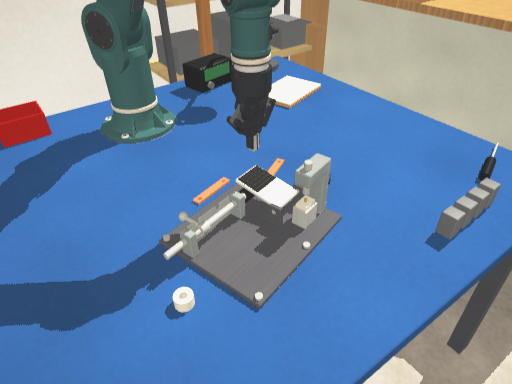

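The final view shows the treadle back up (pad at about (262,180), height 72 mm), the knob parked at about (187,217), and the busbars and spacer where they were. The arm is clear of everything.

```bash
python3 -c "
from plant import finish_job; print(finish_job())"
```

```text
the job is handed in; nothing more can be done
None
```

I parked the bolt in the second notch, pressed the treadle to its stop and let it spring back up; the last pictures show the bolt still parked and the busbars and spacer unmoved (the relay can wasn't in view, but the arm kept well clear of it). I handed the job in at about 11 s, and no verdict came back.

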